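# Back the indexing wheel off by one notch

### The arm

A 6-joint arm with a two-finger parallel gripper is mounted at the origin on the work surface. World frame = base frame: x ahead of the robot, y to its left, z up, the work surface at z = 0. Lengths are in m, angles in degrees, forces in N, time in s.
With the tool pointing down it reaches from about 0.3 to 0.775 m from the base axis. Payload 14.6 kg.
Tool frame: the origin (TCP) lies on the centre line of the jaws, within the pads' length; the fingertips stand 14 mm ahead of it and the grasp point (between the pads) lies 5 mm behind it; z points along the fingers, y is the line along which they close (so a half turn about z gives the same grasp; the last joint's range is limited). The gripper opens to 85 mm and grips with 20 to 120 N. Pads are 22 mm wide; open, the fingers measure 114 mm over their backs; the gripper's body (76 mm by 85 mm) begins 54 mm behind the grasp point. The pads swing forward as they close: fully open they stand 13 mm farther back than shut.
Start: joints at [-3.816, 17.183, 87.147, -0, 75.671, -3.816], TCP at [0.55, -0, 0.215] pointing down, gripper open.
Joint ranges: [-173.82, 173.82], [-45.26, 126.66], [13.44, 144.39], [-59.66, 239.66], [0, 175.72], [-146.38, 146.38]. Speed limits (degrees/s): [127.2, 127.2, 147.25, 180, 180, 180].

### API

Orientations are given as a 3x3 rotation matrix whose columns are the frame's x, y, z axes.
In Python, from station import get_state, snapshot, calibration, close_job gives the robot as it stands. The module is installed in compiled form; this text tells all that it offers.
- The arm moves only by the tool jog_arm, never from a script. Its arguments are lists of equal length, an entry for each row: "translation": the shift along the tool's x, y, z in units of 25 mm (1.0 is 25 mm), a list of three; "delta_rot": the turn, a rotation vector about the tool's x, y, z in units of 6 degrees (1.0 is 6 degrees), a list of three; "hand": the closure in counts, from 0 (fully open) to 255 (shut). A call has 1 to 5 rows; each row shifts and turns the commanded pose from where the row before left it, along the tool's axes as they then stand; what a row does not reach is not made up. A row lasts 1/10 s, in which the tool goes at most 50 mm and 8.59 degrees, less where a joint would pass 70% of its speed; a pose out of reach is approached as far as the arm can. A call is refused whole if a number of a shift passes 1 or a number of a turn 1, either way. A call with a gripper value outside its range is refused whole. The fingers move at their own pace and stop on an object; "newtons" is the grip in N (left out, the last holds). Time passes only in rows, so rows that do not move let the fingers close. It gives the time, the measured TCP pose, the force, the opening and the grip force at its end, in the units of the state.
- get_state(): the state, without advancing time (a new reading comes with each control period).
- snapshot(name): name is "scene" or "side" or "wrist"; returns (picture, depth): 420x560x3 uint8, blue, green, red; 420x560 float32, m along the optical axis (not along the pixel's ray), 0 where there is no reading.
- calibration(name): a dict with "intrinsics" (3x3 intrinsics, pixels), "view" (4x4, takes a point from world to camera coordinates). Camera axes: x right, y down, z forward; pixel columns grow to the right and rows downward; lengths in m; the calibration is good to about 2 mm. A picture is of the moment at which its call begins: read the wrist's pose just before it. calibration takes no time and is no camera call; for the wrist camera it gives the pose at the moment of the call.
- close_job(): hands the job in; it is judged then, once.
The state is a dict: "t": time; "qpos": joint angles; "qvel": joint speeds; "tau": joint torques, N m; "tcp_pos": TCP position; "eef_rot": TCP orientation; "ft_force": force on the tool from outside, world axes, zero at the start; "wrist_torque": the same for the moment, N m; "gripper_width": opening from 0.0 (shut) to 1.0 (fully open); "grasp_force": force on a finger pad.
Only numpy, scipy, OpenCV 4.12 (cv2) and the standard library are available. Lean on these libraries where they do the work, as an engineer would, in place of code of your own. Each camera call takes 0.05 s, during which the arm holds its last target. There are 200 camera calls.

### The job

The indexing jig on the model-car bench has been clicked on one notch too far. With the fingertips only, push the pawl's thumb bar away from the wheel until the pawl has lifted out of its notch and stays tipped back, then push the wheel one notch clockwise (seen from above) by its pegs and tip the pawl back so that it drops fully home in the next notch. Be gentle: pinch or force nothing on the jig, and leave the small parts around it where they stand.

Things in the scene. Friction and masses are not known exactly. Their poses are not given: they have to be found in the camera images.
- jig: Aluminium base plate, 190 (its x) x 235 (its y) x 12 mm, fixed to a 12 mm wooden board on the bench. Origin: plate's underside, exactly under the wheel's axle. y axis: from the axle towards the pawl; z up. All jig coordinates below are in this frame. The plate spans y -92 to 142.
- axle (a point): Centre of the wheel's flat top face, 30 mm above the jig's origin. The wheel lies flat, diameter 160; ten saw teeth (radius 57 to 79, 36 degrees apart) stand 12 mm up from its rim, tops at z 42. A rubber-tyred model wheel, radius 15, stands in the middle; its spindle's top is at z 60. Orientation turns with the wheel.
- wheel (a joint): Wheel angle, rad, growing counter-clockwise seen from above. Starts at 0 to 0.06, in its notch; at 0 a tooth's steep face meets the pawl and blocks clockwise turning; counter-clockwise ratchets. One notch is 0.628: the next notch clockwise is -0.628 (blocked there too once the pawl is down) to -0.5 (play in the notch). Stays where left; about 3 N at a peg moves it.
- pawl (a joint): Pawl angle, rad. 0: fully home, nose in a notch; 0.27 clears the teeth; balances near 0.6; beyond that it falls back to its stop at 1.05 and stays. Below 0.5 it falls shut. Needs under 1 N at the thumb bar. Tipped back, its nose arm stands up to z 97 at y 70 to 95. Hinge line along jig x at y 110, z 50 mm, between cheeks (x -20 to 20, y 98 to 122, to z 58).
- thumb_bar (a point): Centre of the thumb bar, a level round steel bar along jig x, 42 mm long, 10 thick, on a 10 mm wide stem rising from the pawl's hinge. Moves with the pawl: home, it is at y 95, z 102 mm (15 mm to the wheel's side of the hinge line, 52 above it); tipped back on its stop at about y 148, z 89 mm.
- peg (a point): Centre of the top of one of five upright steel pegs on the wheel, the one farthest from the pawl. Pegs are 10 mm thick, 45 tall (z 30 to 75), 50 from the axle, 72 degrees apart. Moves with the wheel: at wheel angle 0 it is at -72 degrees from jig x (x 15, y -48 mm); one notch clockwise at -108 degrees (x -15, y -48).
- axle_set_mid (a point): Loose bystander: a brass axle with two rubber tyres standing on end, 28 mm across, 50 tall; to be left alone. Point on its axis, 25 mm above its foot.
- bit_block_mid (a point): Loose bystander: a black block with five driver bits, 24 x 62 mm, 29 tall; to be left alone. Point on its axis, 9 mm above its foot.
- red_cap_mid (a point): Loose bystander: a small red plastic cap, 24 mm across, 28 tall; to be left alone. Point on its axis, 14 mm above its foot.
- pin_jar_mid (a point): Loose bystander: a clear jar of 38 mm diameter with a metal lid, 42 tall; to be left alone. Point on its axis, 21 mm above its foot.

How it is judged (in metres and radians):
On the way, in this order (a step that is already met when the one before it is completed fails the run):
1. the pawl is lifted out and stays tipped back, before the wheel is turned back (value of joint pawl above 0.8 rad and value of joint wheel above -0.45 rad), for 0.3 s.
2. the wheel is pushed back clockwise to the next notch (value of joint wheel between -0.8 and -0.46 rad), for 0.1 s.
At the end, for the whole second after the job is handed in: The wheel rests one notch clockwise of where it began (joint between -0.68 and -0.46 rad) with the pawl dropped fully home in that notch (below 0.08 rad) (value of joint wheel between -0.68 and -0.46 rad and value of joint pawl below 0.08 rad and velocity of joint wheel between -0.05 and 0.05 rad/s); the robot touches nothing.
It fails at once if the axle set is lifted, carried or knocked away (moved more than 15 mm) (distance of axle_set_mid from where it was at the start of the episode above 0.015 m).
It fails at once if the bit block is lifted, carried or knocked away (moved more than 15 mm) (distance of bit_block_mid from where it was at the start of the episode above 0.015 m).
It fails at once if the red cap is lifted, carried or knocked away (moved more than 15 mm) (distance of red_cap_mid from where it was at the start of the episode above 0.015 m).
It fails at once if the pin jar is lifted, carried or knocked away (moved more than 15 mm) (distance of pin_jar_mid from where it was at the start of the episode above 0.015 m).
It fails at once if the jig is pinched or forced (more than 35 N from the fingers) (contact force between the fingers and jig above 35 N).
It also fails if it takes over 51 s, if anything falls off the work surface, if the arm or the gripper's body presses on something with over 40 N, if the wrist force passes 120 N, or if a joint passes its speed limit or range.

## Working session

There is one attempt and no reset: what is moved stays moved. The work goes in short steps, Python scripts to look and compute and a tool call to move; the robot and the scene stay as the last step left them, time stands still between calls to the robot, and variables do not carry over. Pictures are saved under pics/ and viewed, at most 10 in all, crops included, and the job is handed in when it is done.

Besides the shell and the picture viewer there is one more tool, called after "Request:" in YAML: its name, and indented under it one key for each argument. jog_arm: Moves the arm, as the interface text tells. Its arguments: {"type":"object","properties":{"translation":{"type":"array"},"delta_rot":{"type":"array"},"hand":{"type":"array"},"newtons":{"type":"number"}},"required":["translation","delta_rot","hand"]}

```bash
mkdir -p pics
cat > h.py <<'E'
import numpy as np, cv2
from station import *
def snap(n,f):
    c=calibration(n); im,d=snapshot(n); cv2.imwrite('pics/'+f+'.png',im); np.savez('pics/'+f+'.npz',im=im,d=d,K=c['intrinsics'],V=c['view']); return im,d
def load(f):
    z=np.load('pics/'+f+'.npz'); return z['im'],z['d'],z['K'],z['V']
def pts(d,K,V):
    v,u=np.mgrid[:d.shape[0],:d.shape[1]]
    p=np.stack([(u-K[0,2])/K[0,0]*d,(v-K[1,2])/K[1,1]*d,d,np.ones_like(d)],-1)
    w=(p@np.linalg.inv(V).T)[...,:3]; w[d==0]=np.nan; return w
def ray(u,v,K,V,z):
    Vi=np.linalg.inv(V); o=Vi[:3,3]; r=Vi[:3,:3]@np.linalg.solve(K,[u,v,1.]); return o+r*(z-o[2])/r[2]
E
python3 -c "
from h import *
for n in('scene','side','wrist'):
    snap(n,n+'0'); c=calibration(n); print(n,np.linalg.inv(c['view'])[:3,3].round(3),c['intrinsics'][0,0])
a=[cv2.imread('pics/%s0.png'%n) for n in('scene','side')]
"
```

```text
scene [ 1.014 -0.157  0.614] 489.03120711049615
side [ 0.128 -0.443  0.444] 383.422782782827
wrist [0.55  0.083 0.374] 315.13022286353623
```

View pics/scene0.png

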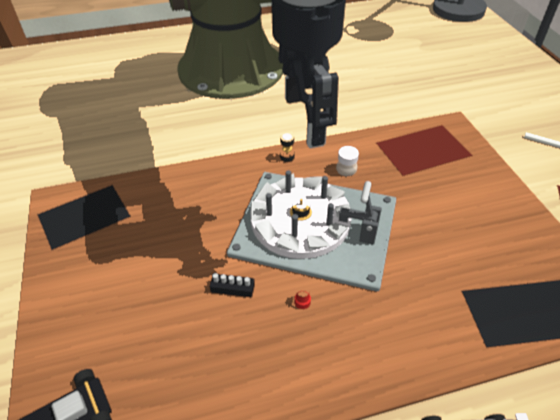

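View pics/side0.png

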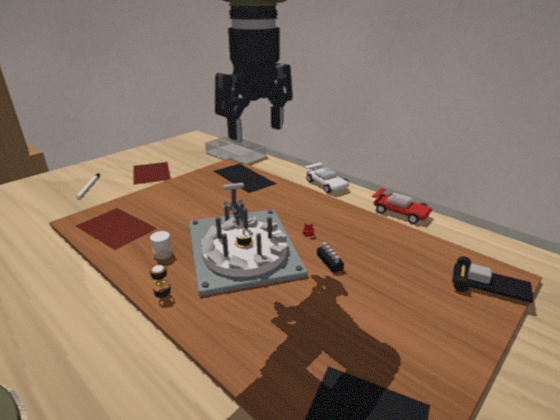

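View pics/wrist0.png

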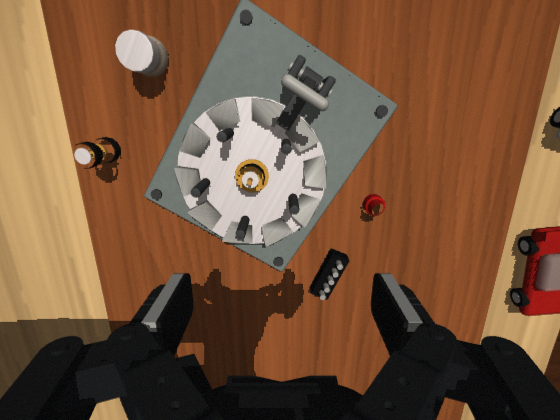

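The wrist view shows the whole jig: plate corners near (242,0), (397,103), (282,271), (146,196), spindle (250,178), thumb bar (304,90), pegs at (226,134), (285,147), (293,204), (243,228), (200,187). The jar, axle set, red cap and bit block stand around the plate. In the scene view the bar is at (367,192), and in the side view at (233,187).

```bash
cat > m.py <<'E'
from h import *
im,d,K,V=load('wrist0')
P=pts(d,K,V)
hsv=cv2.cvtColor(im,cv2.COLOR_BGR2HSV)
z=P[...,2]
print('board z',np.nanmedian(z[300:330,300:320]),z[250:262,60:120].mean(),'plate z',z[130:140,360:370].mean(),'wheel',z[205:212,255:265].mean())
zc=z[130:140,360:370].mean()
R=np.array([ray(u,v,K,V,0.024) for u,v in [(242,0),(397,103),(282,271),(146,196)]])
print(R.round(4)); print([np.linalg.norm(R[i]-R[(i+1)%4]).round(4) for i in range(4)])
# A(-95,142) B(95,142) C(95,-92) D(-95,-92)?
J=np.array([[-95,142],[95,142],[95,-92],[-95,-92]])/1e3
# image: use correspondence by 2D similarity fit
A=J-J.mean(0);B=R[:,:2]-R[:,:2].mean(0)
th=np.arctan2((A[:,0]*B[:,1]-A[:,1]*B[:,0]).sum(),(A*B).sum())
Rm=np.array([[np.cos(th),-np.sin(th)],[np.sin(th),np.cos(th)]])
o=R[:,:2].mean(0)-Rm@J.mean(0)
print('th',np.degrees(th),'o',o,'res',(J@Rm.T+o-R[:,:2]).round(4).tolist())
for n,u,v,h in [('spindle',250,180,.072),('barA',285,81,.114),('barB',324,102,.114),('p',226,134,.087),('p',285,147,.087),('p',293,204,.087),('p',243,228,.087),('p',200,187,.087),('jar',135,50,.042),('axs',84,156,.05),('cap',374,206,.028),('bitN',343,255,.029),('bitF',325,292,.029)]:
    w=ray(u,v,K,V,h); print(n,w.round(4),'jig',(Rm.T@(w[:2]-o)).round(4),'depthpt',P[v,u].round(4))
s=get_state();print(s['eef_rot'],s['tcp_pos'],s['t'],s['gripper_width'])
E
python3 m.py
```

```text
board z 0.012764395361889835 nan plate z 0.024874098253079516 wheel 0.04297482178252033
[[ 0.5118  0.177   0.024 ]
 [ 0.6707  0.0836  0.024 ]
 [ 0.5497 -0.1157  0.024 ]
 [ 0.3926 -0.0177  0.024 ]]
[np.float64(0.1843), np.float64(0.2332), np.float64(0.1852), np.float64(0.2282)]
th -31.309304621600603 o [0.51821203 0.01044204] res [[-0.001, 0.0042], [0.0024, -0.0012], [0.0019, -0.0018], [-0.0033, -0.0011]]
spindle [0.5185 0.0123 0.072 ] jig [-0.0007  0.0018] depthpt [0.5186 0.0125 0.0729]
barA [0.5523 0.0995 0.114 ] jig [-0.0171  0.0938] depthpt [0.5523 0.0991 0.1198]
barB [0.5828 0.0843 0.114 ] jig [0.0168 0.0966] depthpt [0.582  0.0842 0.12  ]
p [0.5002 0.0576 0.087 ] jig [-0.04   0.031] depthpt [0.5001 0.0576 0.0869]
p [0.5526 0.0462 0.087 ] jig [0.0108 0.0484] depthpt [0.5526 0.0464 0.0887]
p [ 0.5604 -0.0076  0.087 ] jig [0.0454 0.0065] depthpt [ 0.5605 -0.0085  0.0844]
p [ 0.5116 -0.0323  0.087 ] jig [ 0.0165 -0.0399] depthpt [ 0.5108 -0.0348  0.0808]
p [0.4729 0.0092 0.087 ] jig [-0.0381 -0.0246] depthpt [0.471  0.0073 0.0799]
jar [0.4105 0.1315 0.042 ] jig [-0.155   0.0475] depthpt [0.4163 0.1295 0.0558]
axs [0.3466 0.0326 0.05  ] jig [-0.1582 -0.0703] depthpt [0.3558 0.0348 0.0647]
cap [ 0.6559 -0.0288  0.028 ] jig [0.138  0.0381] depthpt [ 0.6603 -0.0334  0.0137]
bitN [ 0.6238 -0.0909  0.029 ] jig [ 0.1429 -0.0317] depthpt [ 0.6254 -0.0947  0.0215]
bitF [ 0.6042 -0.143   0.029 ] jig [ 0.1532 -0.0864] depthpt [ 0.6022 -0.1348  0.0415]
[[-4.68934024e-05  9.99999628e-01 -8.60778995e-04]
 [ 9.99999995e-01  4.69712882e-05  9.04629019e-05]
 [ 9.05033002e-05 -8.60774749e-04 -9.99999625e-01]] [5.49812379e-01 1.98798738e-05 2.14470222e-01] 0.15 1.004777917425412
```

Request:
jog_arm:
  translation:
    - [0,0,0]
    - [0,0,0]
    - [0,0,0]
    - [0,0,0]
    - [0,0,0]
  delta_rot:
    - [0,0,1]
    - [0,0,1]
    - [0,0,1]
    - [0,0,1]
    - [0,0,1]
  hand: [255,255,255,255,255]
  newtons: 20

```text
t: 0.65
tcp_pos: [0.5499, -0.0, 0.2146]
eef_rot: [[0.504, 0.864, -0.001], [0.864, -0.504, 0.0], [-0.0, -0.0, -1.0]]
ft_force: [-0.6, 0.1, 0.3]
gripper_width: 0.142
grasp_force: 0.0
```

Request:
jog_arm:
  translation:
    - [0.6,-0.3,0]
    - [0.6,-0.3,0]
    - [0.6,-0.3,0]
    - [0.6,-0.3,0]
    - [0.2,-0.1,0]
  delta_rot:
    - [0,0,0.2]
    - [0,0,0]
    - [0,0,0]
    - [0,0,0]
    - [0,0,0]
  hand: [255,255,255,255,255]

```text
t: 1.15
tcp_pos: [0.5555, 0.0738, 0.2147]
eef_rot: [[0.517, 0.856, -0.0], [0.856, -0.517, 0.0], [-0.0, -0.0, -1.0]]
ft_force: [-0.4, -0.4, 0.0]
gripper_width: -0.001
grasp_force: 0.0
```

```bash
cat >> h.py <<'E'
O=np.array([.5185,.0113]);T=np.radians(-31.3);RM=np.array([[np.cos(T),-np.sin(T)],[np.sin(T),np.cos(T)]])
def jig(p): return np.r_[RM.T@(np.array(p[:2])-O),p[2]-.012]*1000
def st():
    s=get_state(); R=s['eef_rot']; print('t',s['t'],'tcp jig mm',jig(s['tcp_pos']).round(1),'toolx ang',np.degrees(np.arctan2(R[1,0],R[0,0])).round(2),'tilt',R[:2,2].round(3),'w',round(float(s['gripper_width']),3),'F',np.round(s['ft_force'],1))
E
python3 -c "
from h import *
st(); snap('wrist','w1'); snap('scene','s1')"
```

```text
t 1.15 tcp jig mm [ -0.9  72.6 202.7] toolx ang 58.87 tilt [-0.  0.] w -0.001 F [-0.4 -0.4  0. ]
```

View pics/w1.png

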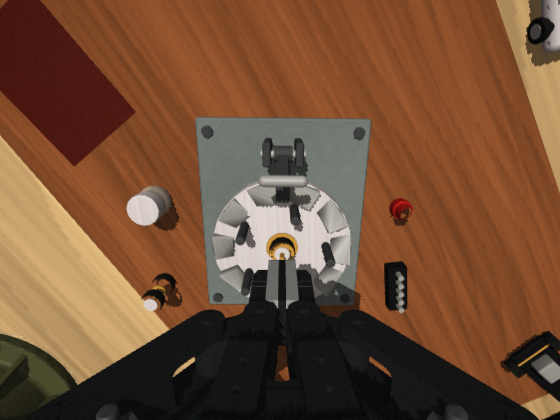

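The plate is now square in the view with its top edge at row 118. The bar is centred at (283,181) and the shut fingertips are around (283,270), lined up with the bar. I'll check the bar's position, then descend.

```bash
python3 -c "
from h import *
im,d,K,V=load('w1')
P=pts(d,K,V)
print('bar',jig(ray(283,181,K,V,.116)),jig(P[181,283]));print('barends',jig(ray(260,181,K,V,.114)),jig(ray(306,181,K,V,.114)));print('spindle',jig(ray(282,253,K,V,.072)),'plate',[jig(ray(u,v,K,V,.024)).round(1) for u,v in((196,118),(370,120))])
z=P[260:300,283];print([jig(q).round(0).tolist() for q in z[::6]])"
```

```text
bar [  0.22549549  94.3089945  104.        ] [  0.21381932  95.10926533 107.36516708]
barends [-19.22701323  93.80072285 102.        ] [ 19.68801303  93.86601913 102.        ]
spindle [-0.46716205  5.55680806 60.        ] plate [array([-92.6, 141.1,  12. ]), array([ 93.4, 139.3,  12. ])]
[[-0.0, 84.0, 225.0], [-0.0, 83.0, 229.0], [-0.0, 84.0, 237.0], [-0.0, 83.0, 240.0], [-0.0, 84.0, 246.0], [-0.0, 83.0, 250.0], [-0.0, 84.0, 255.0]]
```

Request:
jog_arm:
  translation:
    - [0,0,0.8]
    - [0,0,0.8]
    - [0,0,0.8]
    - [0,0,0.8]
    - [0,0,0.8]
  delta_rot:
    - [0,0,0]
    - [0,0,0]
    - [0,0,0]
    - [0,0,0]
    - [0,0,0]
  hand: [255,255,255,255,255]

```text
t: 1.75
tcp_pos: [0.5555, 0.0717, 0.1141]
eef_rot: [[0.519, 0.855, 0.0], [0.855, -0.519, -0.0], [-0.0, 0.0, -1.0]]
ft_force: [-0.3, -0.5, -0.1]
gripper_width: 0.002
grasp_force: 0.0
```

Request:
jog_arm:
  translation:
    - [0.25,0,0]
    - [0.25,0,0]
    - [0.2,0,0]
    - [0.2,0,0]
    - [0.2,0,0]
  delta_rot:
    - [0,0,0]
    - [0,0,0]
    - [0,0,0]
    - [0,0,0]
    - [0,0,0]
  hand: [255,255,255,255,255]

```text
t: 2.25
tcp_pos: [0.5702, 0.0965, 0.1156]
eef_rot: [[0.518, 0.855, 0.001], [0.855, -0.518, 0.0], [0.001, 0.001, -1.0]]
ft_force: [-1.1, -0.5, -0.0]
gripper_width: 0.002
grasp_force: 0.0
```

Request:
jog_arm:
  translation:
    - [0.2,0,0]
    - [0.2,0,0]
    - [0.2,0,0]
    - [0.2,0,0]
    - [0.2,0,0]
  delta_rot:
    - [0,0,0]
    - [0,0,0]
    - [0,0,0]
    - [0,0,0]
    - [0,0,0]
  hand: [255,255,255,255,255]

```text
t: 2.75
tcp_pos: [0.5829, 0.1177, 0.1148]
eef_rot: [[0.518, 0.855, -0.0], [0.855, -0.518, -0.0], [-0.0, -0.0, -1.0]]
ft_force: [0.1, 0.4, 0.9]
gripper_width: -0.001
grasp_force: 0.0
```

```bash
python3 -c "
from h import *
st(); snap('side','d2')"
```

```text
t 2.75 tcp jig mm [ -0.3 124.4 102.8] toolx ang 58.8 tilt [-0. -0.] w -0.001 F [0.1 0.4 0.9]
```

View pics/d2.png

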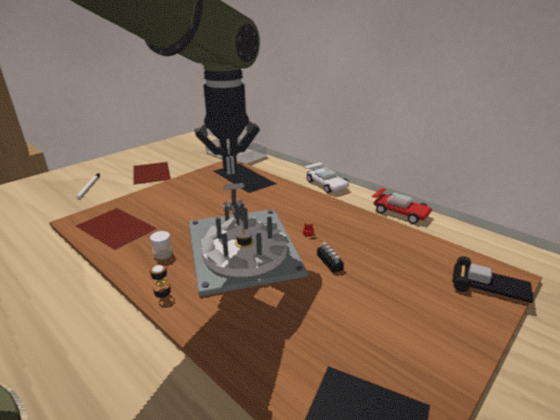

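The side view shows the pawl unmoved (bar still near (233,187)). The fingertips seem to end near (230,173), having passed over it. I'll measure the tip's height from depth.

```bash
python3 -c "
from h import *
im,d,K,V=load('d2'); P=pts(d,K,V)
for v in range(160,200,2): print(v,[(jig(P[v,u]).round(0).astype(int).tolist() if d[v,u]>0 else 0) for u in (226,230,233,236)])
im,d,K,V=load('side0'); P=pts(d,K,V); print('home bar',jig(P[187,233]),jig(P[188,230]))
"
```

```text
160 [[-8, 115, 149], [0, 115, 148], [6, 117, 147], [68, 476, 1]]
162 [[-8, 117, 144], [0, 116, 144], [6, 117, 143], [12, 118, 142]]
164 [[-8, 120, 139], [-1, 114, 140], [6, 120, 137], [12, 118, 137]]
166 [[-8, 118, 135], [-1, 114, 136], [5, 115, 135], [12, 120, 132]]
168 [[-9, 119, 131], [-1, 113, 132], [5, 115, 131], [11, 118, 129]]
170 [[-9, 119, 126], [-2, 114, 128], [4, 112, 128], [54, 402, 1]]
172 [[26, 400, -1], [-2, 116, 123], [4, 113, 123], [52, 389, 1]]
174 [[23, 385, 0], [34, 380, 1], [42, 381, 0], [50, 377, 0]]
176 [[21, 372, 0], [32, 368, 1], [40, 368, -1], [48, 365, 0]]
178 [[19, 358, 1], [30, 357, 0], [37, 351, 1], [45, 352, 0]]
180 [[18, 349, -1], [27, 341, 1], [35, 342, 0], [43, 341, -1]]
182 [[16, 335, 0], [25, 330, 0], [33, 327, 1], [41, 328, -1]]
184 [[14, 326, -2], [-6, 96, 106], [0, 95, 105], [5, 92, 106]]
186 [[-15, 91, 105], 0, [-1, 91, 103], [5, 91, 102]]
188 [[-15, 91, 101], [-7, 90, 100], [-2, 89, 99], [4, 90, 98]]
190 [[9, 291, -2], [18, 284, 0], [-2, 91, 94], [32, 280, 0]]
192 [[6, 277, -1], [16, 275, -1], [-2, 93, 89], [30, 269, 0]]
194 [[5, 267, -2], [14, 263, -1], [-2, 96, 83], [29, 258, 0]]
196 [[3, 251, 1], [12, 251, 0], [-1, 101, 76], [27, 248, -1]]
198 [[2, 246, -2], [10, 238, 1], [-1, 101, 71], [25, 236, 0]]
home bar [ -1.45129439  89.43597688 101.5329732 ] [-7.40016059 90.2013636  99.80583719]
```

```bash
python3 -c "
from h import *
for f in('w1','wrist0'):
  im,d,K,V=load(f); P=pts(d,K,V); tz={'w1':.2147,'wrist0':.2145}[f]
  z=P[...,2]; m=(z>.15)&(z<.32); h=z[m]-tz; print(f,np.histogram(h*1000,bins=np.arange(-40,60,5)))
  ys,xs=np.where(m&(z<tz+.035)); print(xs.min(),xs.max(),ys.min(),ys.max(),P[m&(z<tz+.025)][:, :2].round(3)[::40][:6])
"
```

```text
w1 (array([  0,   0,   0,   0,   0,   0,   0,   0,   0,   0,   0,   0, 125,
       276, 322, 362, 398, 397, 540]), array([-40, -35, -30, -25, -20, -15, -10,  -5,   0,   5,  10,  15,  20,
        25,  30,  35,  40,  45,  50,  55]))
252 311 260 282 [[0.556 0.086]
 [0.562 0.082]
 [0.557 0.085]
 [0.552 0.083]]
wrist0 (array([  0,   0,   0,   0,   0,   0,   0,   0,   0,   0,   0,   0,   0,
         4, 262, 541, 683, 760, 850]), array([-40, -35, -30, -25, -20, -15, -10,  -5,   0,   5,  10,  15,  20,
        25,  30,  35,  40,  45,  50,  55]))
172 390 274 315 []
```

The depth images from both cameras put the shut fingertips 20 mm behind the reported TCP rather than 14 mm ahead, so the first pass went over the bar without touching it. I'll go back, descend 35 mm more and push again.

Request:
jog_arm:
  translation:
    - [-0.7,0,0]
    - [-0.7,0,0]
    - [-0.7,0,0]
    - [0,0,0]
    - [0,0,0]
  delta_rot:
    - [0,0,0]
    - [0,0,0]
    - [0,0,0]
    - [0,0,0]
    - [0,0,0]
  hand: [255,255,255,255,255]

```text
t: 3.3
tcp_pos: [0.5558, 0.0725, 0.1151]
eef_rot: [[0.519, 0.855, 0.0], [0.855, -0.519, 0.0], [0.0, 0.0, -1.0]]
ft_force: [-0.6, 0.2, -0.1]
gripper_width: 0.0
grasp_force: 0.0
```

Request:
jog_arm:
  translation:
    - [0,0,0.5]
    - [0,0,0.5]
    - [0,0,0.4]
    - [0,0,0]
    - [0,0,0]
  delta_rot:
    - [0,0,0]
    - [0,0,0]
    - [0,0,0]
    - [0,0,0]
    - [0,0,0]
  hand: [255,255,255,255,255]

```text
t: 3.8
tcp_pos: [0.5555, 0.0726, 0.0795]
eef_rot: [[0.518, 0.855, -0.001], [0.855, -0.518, -0.0], [-0.0, -0.001, -1.0]]
ft_force: [0.2, 0.3, 0.4]
gripper_width: 0.002
grasp_force: 0.0
```

Request:
jog_arm:
  translation:
    - [0.2,0,0]
    - [0.2,0,0]
    - [0.2,0,0]
    - [0.2,0,0]
    - [0.2,0,0]
  delta_rot:
    - [0,0,0]
    - [0,0,0]
    - [0,0,0]
    - [0,0,0]
    - [0,0,0]
  hand: [255,255,255,255,255]

```text
t: 4.3
tcp_pos: [0.5688, 0.0943, 0.08]
eef_rot: [[0.518, 0.855, 0.0], [0.855, -0.518, 0.0], [0.0, 0.0, -1.0]]
ft_force: [-0.2, -0.0, -0.1]
gripper_width: 0.002
grasp_force: 0.1
```

```bash
python3 -c "
from h import *
st(); snap('side','d3')
im,d,K,V=load('d3'); P=pts(d,K,V)
for v in range(166,196,3): print(v,[(jig(P[v,u]).round(0).astype(int).tolist() if d[v,u]>0 else 0) for u in (226,230,233,236)])"
```

```text
t 4.3 tcp jig mm [-0.2 97.  68. ] toolx ang 58.81 tilt [0. 0.] w 0.002 F [-0.2 -0.  -0.1]
166 [[-13, 82, 150], [-6, 80, 150], [4, 105, 139], [6, 81, 149]]
169 [[-13, 86, 143], [-5, 86, 142], [3, 105, 133], [6, 86, 141]]
172 [[-13, 87, 136], [-6, 85, 136], [1, 95, 131], [6, 85, 134]]
175 [[-14, 86, 131], [-6, 86, 130], [0, 90, 127], [5, 84, 129]]
178 [[-14, 90, 122], [-6, 87, 122], [0, 90, 120], [6, 90, 120]]
181 [[-14, 90, 116], [-7, 87, 117], [-1, 87, 115], [5, 86, 115]]
184 [[-15, 91, 109], [-7, 88, 110], [-1, 87, 109], [4, 86, 109]]
187 [[-15, 90, 103], [-8, 86, 104], [-2, 88, 102], [4, 88, 102]]
190 [[8, 289, -1], [-8, 85, 98], [-2, 86, 97], [4, 87, 95]]
193 [[5, 271, -1], [-8, 91, 89], [-3, 88, 89], [3, 87, 89]]
```

Request:
jog_arm:
  translation:
    - [0.2,0,0]
    - [0.2,0,0]
    - [0.2,0,0]
    - [0.2,0,0]
    - [0.2,0,0]
  delta_rot:
    - [0,0,0]
    - [0,0,0]
    - [0,0,0]
    - [0,0,0]
    - [0,0,0]
  hand: [255,255,255,255,255]

```text
t: 4.85
tcp_pos: [0.5816, 0.1156, 0.0799]
eef_rot: [[0.518, 0.855, -0.0], [0.855, -0.518, 0.0], [0.0, -0.0, -1.0]]
ft_force: [-0.6, 0.3, 0.1]
gripper_width: -0.002
grasp_force: 0.0
```

Request:
jog_arm:
  translation:
    - [0.1,0,0]
    - [0,0,0]
    - [0,0,0]
    - [0,0,0]
    - [0,0,0]
  delta_rot:
    - [0,0,0]
    - [0,0,0]
    - [0,0,0]
    - [0,0,0]
    - [0,0,0]
  hand: [255,255,255,255,255]

```text
t: 5.35
tcp_pos: [0.5827, 0.1172, 0.0799]
eef_rot: [[0.518, 0.855, -0.0], [0.855, -0.518, -0.0], [-0.0, -0.0, -1.0]]
ft_force: [0.0, -0.0, -0.1]
gripper_width: 0.001
grasp_force: 0.0
```

```bash
python3 -c "
from h import *
st(); snap('scene','s4')"
```

```text
t 5.35 tcp jig mm [ -0.2 123.8  67.9] toolx ang 58.79 tilt [-0. -0.] w 0.001 F [ 0.  -0.  -0.1]
```

View pics/s4.png

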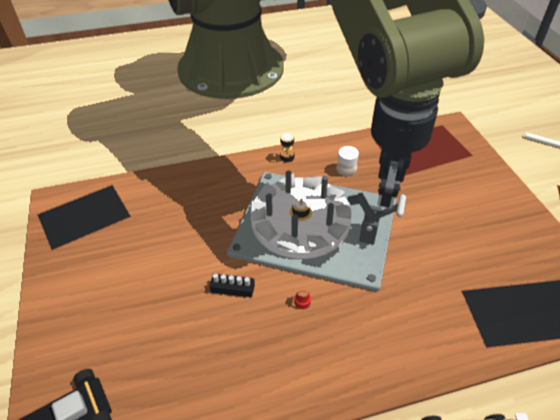

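The scene view shows the pawl tipped back: the bar is at (402,204) and the nose arm points up at about (362,205). Now I'll lift, cross above the jig and come down beside the farthest peg.

Request:
jog_arm:
  translation:
    - [-0.1,0,-0.8]
    - [0,0,-0.8]
    - [0,0,-0.8]
    - [-0.9,0.2,0]
    - [-0.9,0.2,0]
  delta_rot:
    - [0,0,0]
    - [0,0,0]
    - [0,0,0]
    - [0,0,0]
    - [0,0,0]
  hand: [255,255,255,255,255]

```text
t: 5.9
tcp_pos: [0.5665, 0.0713, 0.1404]
eef_rot: [[0.517, 0.856, 0.001], [0.856, -0.517, 0.0], [0.001, 0.001, -1.0]]
ft_force: [0.4, -1.4, -0.6]
gripper_width: -0.004
grasp_force: 0.0
```

Request:
jog_arm:
  translation:
    - [-0.9,0.2,0]
    - [-0.9,0.2,0]
    - [-0.9,0.3,0]
    - [-0.9,0.3,0]
    - [-0.9,0.3,0]
  delta_rot:
    - [0,0,0]
    - [0,0,0]
    - [0,0,0]
    - [0,0,0]
    - [0,0,0]
  hand: [255,255,255,255,255]

```text
t: 6.4
tcp_pos: [0.5358, -0.0425, 0.14]
eef_rot: [[0.518, 0.855, 0.0], [0.855, -0.518, -0.0], [0.0, 0.0, -1.0]]
ft_force: [-0.2, -0.4, 0.7]
gripper_width: -0.004
grasp_force: 0.0
```

Request:
jog_arm:
  translation:
    - [-0.6,0,0]
    - [0,0,0]
    - [0,0,0]
  delta_rot:
    - [0,0,0]
    - [0,0,0]
    - [0,0,0]
  hand: [255,255,255]

```text
t: 6.7
tcp_pos: [0.5284, -0.054, 0.14]
eef_rot: [[0.518, 0.855, 0.0], [0.855, -0.518, 0.0], [0.0, 0.0, -1.0]]
ft_force: [1.0, 0.6, 0.8]
gripper_width: 0.0
grasp_force: 0.0
```

```bash
cat > pegs.py <<'E'
from h import *
import sys
def pegs(f):
    im,d,K,V=load(f); P=pts(d,K,V); J=np.stack([RM[0,0]*(P[...,0]-O[0])+RM[1,0]*(P[...,1]-O[1]),RM[0,1]*(P[...,0]-O[0])+RM[1,1]*(P[...,1]-O[1]),P[...,2]-.012],-1)*1000
    r=np.hypot(J[...,0],J[...,1]); m=((J[...,2]>50)&(J[...,2]<80)&(r>38)&(r<62)).astype(np.uint8)
    n,l=cv2.connectedComponents(m)
    for i in range(1,n):
        q=J[l==i]
        if len(q)>15:
            c=np.median(q,0); print(f,c.round(1),len(q),'ang',np.degrees(np.arctan2(c[1],c[0])).round(1))
for f in sys.argv[1:]: pegs(f)
E
python3 -c "
from h import *
st(); snap('scene','s5'); snap('side','d5')"; python3 pegs.py s1 s5 side0 d5
```

```text
t 6.7 tcp jig mm [ 42.4 -50.6 128. ] toolx ang 58.78 tilt [0. 0.] w 0.0 F [1.  0.6 0.8]
s1 [-34.3 -32.8  65.7] 83 ang -136.3
s1 [-37.3  25.8  63.9] 88 ang 145.4
s1 [ 22.8 -47.7  66.1] 83 ang -64.4
s1 [17.6 46.7 65.6] 89 ang 69.3
s1 [54.4  1.3 65.9] 85 ang 1.4
s5 [-34.6 -32.3  65.4] 86 ang -137.0
s5 [-37.5  25.8  64.7] 84 ang 145.4
s5 [ 22.8 -47.6  66.3] 83 ang -64.4
s5 [17.3 46.8 64.8] 92 ang 69.7
s5 [54.5  1.4 65.4] 88 ang 1.4
side0 [ 9.8 44.2 63.5] 62 ang 77.5
side0 [-44.1  23.   64. ] 70 ang 152.5
side0 [47.4 -1.8 64. ] 67 ang -2.2
side0 [-41.2 -35.7  64.9] 79 ang -139.1
side0 [ 14.9 -51.4  65.4] 70 ang -73.8
d5 [ 9.9 44.1 64.9] 61 ang 77.3
d5 [-44.   22.9  63.9] 68 ang 152.5
d5 [47.5 -1.6 63.8] 64 ang -1.9
d5 [-41.1 -35.9  65.1] 79 ang -138.8
d5 [ 15.2 -51.3  64.4] 70 ang -73.5
```

Both views put the peg at about (18,-47), so the wheel is at about +0.05 rad. Descend beside it.

Request:
jog_arm:
  translation:
    - [0,0.1,0.8]
    - [0,0,0.8]
    - [0,0,0.8]
    - [0,0,0.8]
    - [0,0,0.6]
  delta_rot:
    - [0,0,0]
    - [0,0,0]
    - [0,0,0]
    - [0,0,0]
    - [0,0,0]
  hand: [255,255,255,255,255]

```text
t: 7.3
tcp_pos: [0.5304, -0.0547, 0.0436]
eef_rot: [[0.517, 0.856, -0.001], [0.856, -0.517, 0.0], [-0.0, -0.001, -1.0]]
ft_force: [-0.2, 0.4, 0.7]
gripper_width: 0.002
grasp_force: 0.0
```

Request:
jog_arm:
  translation:
    - [0,-0.1,0]
    - [0,-0.15,0]
    - [0,-0.15,0]
    - [0,-0.15,0]
    - [0,-0.15,0]
  delta_rot:
    - [0,0,0]
    - [0,0,0]
    - [0,0,0]
    - [0,0,0]
    - [0,0,0]
  hand: [255,255,255,255,255]

```text
t: 7.8
tcp_pos: [0.5158, -0.0467, 0.0457]
eef_rot: [[0.518, 0.855, 0.002], [0.855, -0.518, -0.001], [0.0, 0.002, -1.0]]
ft_force: [1.9, -3.8, 1.4]
gripper_width: 0.001
grasp_force: 1.7
```

```bash
python3 -c "
from h import *
st(); snap('scene','s6'); snap('side','d6')"; python3 pegs.py s6 d6
```

```text
t 7.8 tcp jig mm [ 27.8 -50.9  33.7] toolx ang 58.8 tilt [ 0.002 -0.001] w 0.001 F [ 1.9 -3.8  1.4]
s6 [-39.1 -25.6  64.6] 85 ang -146.8
s6 [-32.   32.6  65.4] 84 ang 134.5
s6 [ 35.6 -41.7  66.2] 76 ang -49.5
s6 [25.8 44.  65.2] 91 ang 59.6
s6 [54.4 -6.7 65.2] 96 ang -7.0
d6 [18.7 40.8 65.9] 35 ang 65.4
d6 [-38.7  30.   63.5] 67 ang 142.2
d6 [-46.2 -28.1  63.9] 79 ang -148.7
d6 [ 10.9 -54.5  66. ] 144 ang -78.7
```

View pics/s6.png

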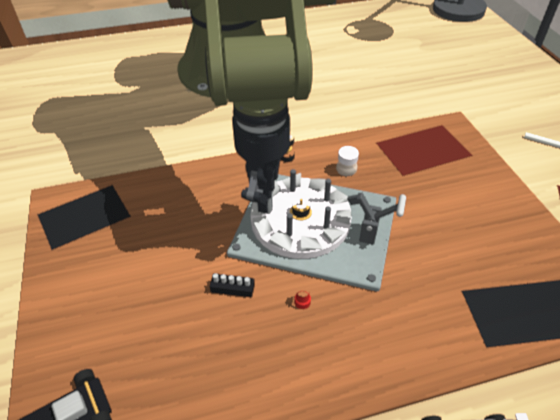

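The fingers are pushing the peg near (262,205) and the wheel has turned by about -0.17 rad. The pawl is still tipped back, with the bar at (402,205). Continue.

Request:
jog_arm:
  translation:
    - [0,-0.15,0]
    - [0,-0.15,0]
    - [0,-0.15,0]
    - [0,-0.15,0]
    - [0,-0.1,0]
  delta_rot:
    - [0,0,0]
    - [0,0,0]
    - [0,0,0]
    - [0,0,0]
    - [0,0,0]
  hand: [255,255,255,255,255]

```text
t: 8.4
tcp_pos: [0.5003, -0.0372, 0.0448]
eef_rot: [[0.518, 0.855, -0.0], [0.855, -0.518, 0.0], [0.0, -0.0, -1.0]]
ft_force: [1.2, -2.6, 0.6]
gripper_width: -0.001
grasp_force: 1.3
```

```bash
python3 -c "
from h import *
st(); snap('scene','s7'); snap('side','d7')"; python3 pegs.py s7 d7
```

```text
t 8.4 tcp jig mm [  9.6 -50.9  32.8] toolx ang 58.8 tilt [-0.  0.] w -0.001 F [ 1.2 -2.6  0.6]
s7 [-44.9  -8.3  64.9] 82 ang -169.6
s7 [-17.6  43.5  66. ] 89 ang 112.0
s7 [ 20.8 -44.9  66.2] 148 ang -65.2
s7 [ 49.2 -24.6  66.4] 83 ang -26.6
s7 [40.3 33.7 66. ] 95 ang 39.9
d7 [-51.9 -11.1  65.1] 77 ang -167.9
d7 [ 40.6 -28.3  60.3] 53 ang -34.9
d7 [ -5.  -56.4  67.1] 185 ang -95.1
d7 [ 18.8 -57.4  68.9] 47 ang -71.8
```

Wheel at about -0.48 rad. Another 4 mm will bring it to about -0.56.

Request:
jog_arm:
  translation:
    - [0,-0.08,0]
    - [0,-0.07,0]
    - [0,0,0]
    - [0,0,0]
  delta_rot:
    - [0,0,0]
    - [0,0,0]
    - [0,0,0]
    - [0,0,0]
  hand: [255,255,255,255]

```text
t: 8.9
tcp_pos: [0.4973, -0.0355, 0.0448]
eef_rot: [[0.518, 0.855, -0.0], [0.855, -0.518, 0.0], [-0.0, -0.0, -1.0]]
ft_force: [1.1, 1.0, 0.5]
gripper_width: 0.001
grasp_force: 0.3
```

Request:
jog_arm:
  translation:
    - [0,0.2,0]
    - [0,0.1,0]
    - [0,0,-0.8]
    - [0,0,-0.8]
    - [0,0,-0.8]
  delta_rot:
    - [0,0,0]
    - [0,0,0]
    - [0,0,0]
    - [0,0,0]
    - [0,0,0]
  hand: [255,255,255,255,255]

```text
t: 9.4
tcp_pos: [0.5038, -0.0396, 0.1054]
eef_rot: [[0.518, 0.855, -0.001], [0.855, -0.518, 0.0], [-0.0, -0.001, -1.0]]
ft_force: [-1.1, -0.6, -0.0]
gripper_width: 0.0
grasp_force: 0.0
```

Request:
jog_arm:
  translation:
    - [0,0,-0.8]
    - [0,0,-0.8]
    - [0,0,0]
  delta_rot:
    - [0,0,0]
    - [0,0,0]
    - [0,0,0]
  hand: [255,255,255]

```text
t: 9.7
tcp_pos: [0.505, -0.0397, 0.1472]
eef_rot: [[0.518, 0.855, 0.004], [0.855, -0.518, -0.001], [0.001, 0.004, -1.0]]
ft_force: [0.5, 0.5, -0.2]
gripper_width: 0.001
grasp_force: 0.0
```

```bash
python3 -c "
from h import *
st(); snap('scene','s8')"; python3 pegs.py s8
```

```text
t 9.7 tcp jig mm [ 15.  -50.6 135.2] toolx ang 58.79 tilt [ 0.004 -0.001] w 0.001 F [ 0.5  0.5 -0.2]
s8 [-45.3  -5.   64.9] 80 ang -173.7
s8 [ -7.5 -49.5  65.1] 89 ang -98.6
s8 [-13.9  44.8  63.7] 85 ang 107.2
s8 [ 46.9 -27.   65.1] 95 ang -29.9
s8 [42.9 30.9 66.7] 91 ang 35.8
```

The wheel rests at about -0.56 rad. Now I'll go behind the thumb bar.

```bash
python3 -c "
from h import *
im,d,K,V=load('s8');P=pts(d,K,V)
for v in (198,204,210): print([jig(P[v,u]).round(0).tolist() for u in (400,402,404)])"
```

```text
[[-9.0, 143.0, 92.0], [-8.0, 145.0, 93.0], [-10.0, 148.0, 92.0]]
[[4.0, 144.0, 93.0], [3.0, 147.0, 92.0], [-0.0, 150.0, 90.0]]
[[17.0, 145.0, 94.0], [13.0, 148.0, 90.0], [-78.0, 158.0, -2.0]]
```

Request:
jog_arm:
  translation:
    - [0.9,-0.2,0]
    - [0.9,-0.2,0]
    - [0.9,-0.2,0]
    - [0.9,0,0]
    - [0.9,0,0]
  delta_rot:
    - [0,0,0]
    - [0,0,0]
    - [0,0,0]
    - [0,0,0]
    - [0,0,0]
  hand: [255,255,255,255,255]

```text
t: 10.25
tcp_pos: [0.5492, 0.0653, 0.1435]
eef_rot: [[0.518, 0.855, -0.002], [0.855, -0.518, -0.0], [-0.001, -0.002, -1.0]]
ft_force: [0.0, -1.0, 0.6]
gripper_width: 0.002
grasp_force: 0.0
```

Request:
jog_arm:
  translation:
    - [0.9,0,0]
    - [0.9,0,0]
    - [0.9,0,0]
    - [0.9,0,0]
    - [0.9,0,0]
  delta_rot:
    - [0,0,0]
    - [0,0,0]
    - [0,0,0]
    - [0,0,0]
    - [0,0,0]
  hand: [255,255,255,255,255]

```text
t: 10.75
tcp_pos: [0.6076, 0.1614, 0.1432]
eef_rot: [[0.518, 0.855, -0.002], [0.855, -0.518, -0.0], [-0.001, -0.002, -1.0]]
ft_force: [-0.6, 0.7, 0.2]
gripper_width: 0.0
grasp_force: 0.0
```

Request:
jog_arm:
  translation:
    - [0,0,0]
    - [0,0,0]
  delta_rot:
    - [0,0,0]
    - [0,0,0]
  hand: [255,255]

```text
t: 10.95
tcp_pos: [0.607, 0.1607, 0.1433]
eef_rot: [[0.518, 0.856, -0.002], [0.856, -0.518, -0.001], [-0.002, -0.002, -1.0]]
ft_force: [-0.2, -0.0, -0.6]
gripper_width: 0.004
grasp_force: 0.0
```

```bash
python3 -c "
from h import *
st()"
```

```text
t 10.95 tcp jig mm [ -2.  173.6 131.3] toolx ang 58.83 tilt [-0.002 -0.001] w 0.004 F [-0.2 -0.  -0.6]
```

Request:
jog_arm:
  translation:
    - [0,0,0.8]
    - [0,0,0.8]
    - [0,0,0.8]
    - [0,0,0.4]
    - [0,0,0]
  delta_rot:
    - [0,0,0]
    - [0,0,0]
    - [0,0,0]
    - [0,0,0]
    - [0,0,0]
  hand: [255,255,255,255,255]

```text
t: 11.45
tcp_pos: [0.6067, 0.16, 0.0734]
eef_rot: [[0.518, 0.855, -0.003], [0.855, -0.518, -0.001], [-0.002, -0.002, -1.0]]
ft_force: [0.3, -0.7, 1.1]
gripper_width: -0.005
grasp_force: 0.0
```

Request:
jog_arm:
  translation:
    - [-0.2,0,0]
    - [-0.2,0,0]
    - [-0.2,0,0]
    - [-0.2,0,0]
    - [-0.2,0,0]
  delta_rot:
    - [0,0,0]
    - [0,0,0]
    - [0,0,0]
    - [0,0,0]
    - [0,0,0]
  hand: [255,255,255,255,255]

```text
t: 11.95
tcp_pos: [0.5944, 0.1389, 0.0752]
eef_rot: [[0.518, 0.855, 0.0], [0.855, -0.518, 0.0], [0.0, 0.0, -1.0]]
ft_force: [-0.1, -0.2, -0.7]
gripper_width: -0.003
grasp_force: 0.1
```

Request:
jog_arm:
  translation:
    - [-0.15,0,0]
    - [-0.15,0,0]
    - [-0.15,0,0]
    - [-0.15,0,0]
    - [-0.1,0,0]
  delta_rot:
    - [0,0,0]
    - [0,0,0]
    - [0,0,0]
    - [0,0,0]
    - [0,0,0]
  hand: [255,255,255,255,255]

```text
t: 12.45
tcp_pos: [0.5854, 0.1242, 0.0749]
eef_rot: [[0.518, 0.855, -0.0], [0.855, -0.518, -0.0], [-0.0, -0.0, -1.0]]
ft_force: [-0.2, -0.7, 0.3]
gripper_width: 0.001
grasp_force: 0.0
```

Request:
jog_arm:
  translation:
    - [0,0,0]
    - [0,0,0]
    - [0,0,0]
    - [0,0,0]
    - [0,0,0]
  delta_rot:
    - [0,0,0]
    - [0,0,0]
    - [0,0,0]
    - [0,0,0]
    - [0,0,0]
  hand: [255,255,255,255,255]

```text
t: 12.95
tcp_pos: [0.5855, 0.1245, 0.0749]
eef_rot: [[0.518, 0.855, -0.0], [0.855, -0.518, -0.0], [-0.0, -0.0, -1.0]]
ft_force: [0.1, -0.0, 0.1]
gripper_width: 0.002
grasp_force: 0.0
```

```bash
python3 -c "
from h import *
st(); snap('scene','s9')"; python3 pegs.py s9
```

```text
t 12.95 tcp jig mm [ -1.5 131.6  62.9] toolx ang 58.81 tilt [-0. -0.] w 0.002 F [ 0.1 -0.   0.1]
s9 [-45.3  -4.9  65.2] 80 ang -173.8
s9 [ -7.8 -49.4  64.9] 92 ang -99.0
s9 [-14.2  44.6  65.2] 81 ang 107.7
s9 [ 46.5 -27.1  65. ] 94 ang -30.2
s9 [43.  30.5 66.3] 93 ang 35.3
```

View pics/s9.png

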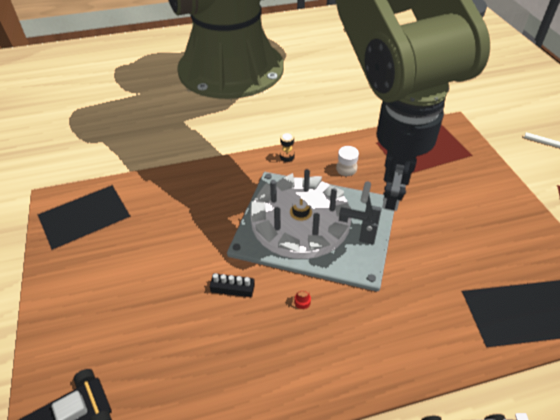

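The scene view shows the pawl shut again with its bar at (367,192), the same as at the start. The wheel is unchanged and the bystanders are in place. I'll retreat and compare the bar with the first picture.

Request:
jog_arm:
  translation:
    - [0.6,0,0]
    - [0.6,0,0]
    - [0,0,-0.8]
    - [0,0,-0.8]
    - [0,0,-0.8]
  delta_rot:
    - [0,0,0]
    - [0,0,0]
    - [0,0,0]
    - [0,0,0]
    - [0,0,0]
  hand: [255,255,255,255,255]

```text
t: 13.5
tcp_pos: [0.601, 0.1502, 0.1355]
eef_rot: [[0.518, 0.855, -0.0], [0.855, -0.518, -0.0], [-0.0, -0.0, -1.0]]
ft_force: [0.2, 0.0, -0.1]
gripper_width: -0.0
grasp_force: 0.0
```

Request:
jog_arm:
  translation:
    - [0,0,-0.8]
    - [0,0,-0.8]
    - [0,0,0]
    - [0,0,0]
    - [0,0,0]
  delta_rot:
    - [0,0,0]
    - [0,0,0]
    - [0,0,0]
    - [0,0,0]
    - [0,0,0]
  hand: [255,255,255,255,255]

```text
t: 14.0
tcp_pos: [0.6006, 0.15, 0.1736]
eef_rot: [[0.518, 0.855, -0.002], [0.855, -0.518, -0.0], [-0.001, -0.001, -1.0]]
ft_force: [-0.5, -0.5, -0.6]
gripper_width: -0.003
grasp_force: 0.0
```

```bash
python3 -c "
from h import *
st(); snap('scene','s10'); snap('side','d10')
for a in('scene0','s10','side0','d10'):
  im,d,K,V=load(a);P=pts(d,K,V); J=np.stack([RM[0,0]*(P[...,0]-O[0])+RM[1,0]*(P[...,1]-O[1]),RM[0,1]*(P[...,0]-O[0])+RM[1,1]*(P[...,1]-O[1]),P[...,2]-.012],-1)*1000
  q=J[(abs(J[...,0])<25)&(J[...,1]>70)&(J[...,1]<160)&(J[...,2]>96)&(J[...,2]<112)]; print(a,len(q),q.mean(0).round(1))
"; python3 pegs.py s10
```

```text
t 14.0 tcp jig mm [ -1.9 161.2 161.6] toolx ang 58.8 tilt [-0.002 -0.   ] w -0.003 F [-0.5 -0.5 -0.6]
scene0 144 [  5.5  93.2 104. ]
s10 144 [  5.6  93.2 104.1]
side0 103 [ -1.4  90.9 103. ]
d10 102 [ -1.3  91.  103. ]
s10 [-44.8  -4.8  65.4] 81 ang -173.9
s10 [ -7.5 -49.3  64.6] 91 ang -98.6
s10 [-14.   44.8  64. ] 85 ang 107.4
s10 [ 46.9 -26.9  64.6] 97 ang -29.9
s10 [43.  30.9 66.8] 89 ang 35.8
```

The bar is back at its home position to within 0.1 mm, and the wheel is at about -0.56 rad. Handing in.

```bash
python3 -c "
from station import close_job
print(close_job())"
```

```text
the job is handed in; nothing more can be done
None
```

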